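Walk the toolbox to the back of the shelf riser and stand the bottle in the space

ROBOT

A 6-joint arm with a two-finger parallel gripper is mounted at the origin on the work surface. World frame = base frame: x ahead of the robot, y to its left, z up, the work surface at z = 0. Lengths are in m, angles in rad, forces in N, time in s.
With the tool pointing down it reaches from about 0.35 to 0.975 m from the base axis. Payload 4.9 kg.
Tool frame: the origin (TCP) lies at the very end of the fingers, on their centre line; the grasp point (between the pads) lies 19 mm behind it (manip.grasp_offset is the distance from the TCP to the grasp point, in m); z points along the fingers, y is the line along which they close (so a half turn about z gives the same grasp; the last joint's range is limited). The gripper opens to 85 mm and grips with 20 to 120 N. Pads are 22 mm wide; open, the fingers measure 114 mm over their backs; the gripper's body (76 mm by 85 mm) begins 54 mm behind the grasp point. The pads swing forward as they close: fully open they stand 13 mm farther back than shut.
Start: joints at [1.115, 0.053, 1.613, -0, 1.476, -0.119], TCP at [0.207, 0.59, 0.231] pointing down, gripper open.
Joint ranges: [-3.01, 3.01], [-1.01, 2.22], [0.06, 2.58], [-1.02, 4.17], [0.09, 2.62], [-3.14, 3.14]. Speed limits (rad/s): [2.57, 2.57, 3.14, 3.14, 3.14, 3.14].

INTERFACE

Orientations are given as a unit quaternion [w, x, y, z].
In Python, from plant import manip, eyes, job_done, models gives the robot as it stands.
- The arm moves only by the tool servo_tool, never from a script. Its argument "motion" is one flat list of numbers, 5 for each row, row after row: the opening, from -1 (shut) to 1 (fully open), then the shift along the tool's x, y, z normalised to -1 to 1, where 1 is 120 mm, then the turn about the tool's z normalised to -1 to 1, where 1 is 45 degrees. A call has 1 to 5 rows; each row is the pose to reach, as a shift and turn from the pose commanded when the call began, along the tool's axes at that moment; what a row does not reach only later rows make up. A row lasts 1/8 s, in which the tool goes at most 62.5 mm and 10.7 degrees, less where a joint would pass 70% of its speed; a pose out of reach is approached as far as the arm can. A call with a number of a shift or a turn outside -1 to 1 is refused whole. A call with a gripper value outside its range is refused whole. The fingers move at their own pace and stop on an object; the grip force is fixed at half the most. Time passes only in rows, so rows that repeat a pose let the fingers close. It gives the time, the measured TCP pose, the force, the opening and the grip force at its end, in the units of the state.
- manip.state(): the state, without advancing time (a new reading comes with each control period).
- eyes.grab_frame(name): name is "scene" or "side" or "wrist"; returns (picture, depth): 400x640x3 uint8, red, green, blue; 400x640 float32, m along the optical axis (not along the pixel's ray), 0 where there is no reading.
- eyes.camera_params(name): a dict with "fov_y" (degrees; the focal length in pixels is half the picture's height over the tangent of half this angle, whatever the lens; pixels are square), "cx", "cy" (the principal point, pixels), "pose" (4x4, takes a point from camera to world coordinates); the wrist camera has in their place "T_tool_cam" (4x4, takes a point from camera to tool coordinates, whose origin is the TCP and whose axes are the flange's). Camera axes: x right, y up, looking along -z (the intrinsics and any distortion apply to the point x, -y, -z); pixel columns grow to the right and rows downward; lengths in m; the calibration is good to about 2 mm. The wrist camera is an equidistant fisheye: a pixel r from the principal point sees the ray r / f radians off the axis. A picture is of the moment at which its call begins: read the wrist's pose just before it. camera_params takes no time and is no camera call.
- job_done(): hands the job in; it is judged then, once.
Trained networks look in the newest picture that a camera, given by its name, has taken for a name from the list of things; names that differ only in an ending like _2 or _b are one class to them, and where a whole thing is asked for, a point or a joint stands for the part that bears it (a point fixed in the world has none). Each returns a list of dicts, best first, with "p" (0 to 1); they miss things now and then, are a little off and sometimes report something else, mostly with a low value. They report only what shows in the picture. A call takes as long as a camera call.
- models.regions_of(camera, label): "mask" (400x640 bool, what is visible of it) and "pixel" ([column, row] in pixels, amid what is visible of it).
The state is a dict: "time": time; "joint_pos": joint angles; "joint_vel": joint speeds; "joint_efforts": joint torques, N m; "tool_pos": TCP position; "tool_rot": TCP orientation; "contact_force": force on the tool from outside, world axes, zero at the start; "ft_torque": the same for the moment, N m; "gripper_width": opening from 0.0 (shut) to 1.0 (fully open); "grasp_force": force on a finger pad.
Only numpy, scipy, OpenCV 4.12 (cv2) and the standard library are available. Lean on these libraries where they do the work, as an engineer would, in place of code of your own. Each camera call takes 0.05 s, during which the arm holds its last target. There are 200 camera calls.

TASK

Make room on the grey shelf riser for the blue swing-top bottle. The loaded red toolbox grips the deck and the riser itself slips easily on the cupboard floor, so do not shove the toolbox straight back: walk it by pushing its two front corners gently in turn, in swings of roughly 5 to 15 degrees, until its back sits flush against the riser's rear lip, with the riser left where it stands. Then stand the bottle upright on the deck in front of the toolbox, leaving the brush, the scoop and the other containers alone.

Things in the scene. Friction and masses are not known exactly. Their poses are not given: they have to be found in the camera images.
- riser: Loose grey plastic shelf riser, 240 (x) x 420 (y) x 100 high. Origin on the floor under its middle; +x away from the robot, +y left; deck at z = 100. A lip 24 high stands along the rear edge, its inner face at x = 114; the front edge (x = -120) has none. Its hard feet slip on the floor: it slides when pushed with about 10 N (8.5 to 11.5), less off its middle, and must not shift by more than 5 mm.
- toolbox: Red steel toolbox, 100 deep (x) x 190 wide (y), lid at z = 70, black handle folded flat up to z = 77, about 1.4 kg. Origin under its middle at sole level; +x its back, -x its front (two latches, towards the robot), +y left. Four rubber feet at x = +-30, y = +-80 grip the deck. It starts 78 to 94 mm short of the lip; home, its origin is at riser x = 64. Keep it on its feet.
- toolbox_front_left (a point): Point on the toolbox's front left vertical edge, 30 over its soles (toolbox x = -50, y = 95). Pushing back within 25 mm of a front corner takes 4 to 7 N and swings it about a point near the far feet; squaring it up on the lip takes up to 9 N; a straight push at mid front takes about 11 N (9 to 14), more than the riser withstands. Touch it slowly: a knock over 40 N is too rough.
- toolbox_front_right (a point): Point on the toolbox's front right vertical edge, 30 over its soles (toolbox x = -50, y = -95).
- toolbox_rear_left (a point): Point on the toolbox's rear left vertical edge, 30 over its soles (toolbox x = +50, y = +95).
- toolbox_rear_right (a point): Point on the toolbox's rear right vertical edge, 30 over its soles (toolbox x = +50, y = -95).
- riser_front_left (a point): Front left corner of the riser's deck (riser x = -120, y = +210, z = +100).
- riser_front_right (a point): Front right corner of the riser's deck (riser x = -120, y = -210, z = +100).
- bottle: Blue glass bottle with a white swing-top stopper, 0.30 kg, standing on the cupboard floor beside the riser (left or right). Body 62 across up to z = 100, round neck 26 across from z = 140 to z = 167, stopper top at z = 188. Origin at the centre of its underside, z up. Can be taken by the neck from above.
- brush: Bottle brush with a black handle and white bristles, 210 long, 36 thick, lying along x on one side of the riser's deck (left or right of the toolbox). Origin under its middle. Leave alone.
- scoop: White plastic scoop, 160 long, 50 wide, 30 high, lying along x on the other side of the deck. Origin under it, near its middle. Leave alone.
- cleaner: Cream plastic cleaner bottle with a green cap, 60 across, 170 high, standing on the floor on the other side of the riser from the blue bottle. Origin under its centre. Leave alone.
- tub: White tablet tub with a blue lid, 84 across, 110 high, on the floor to the left. Origin under its centre. Leave alone.
- tin: Yellow-labelled tin, 66 across, 120 high, on the floor to the right. Origin under its centre. Leave alone.

How it is judged:
On the way, in this order (a step that is already met when the one before it is completed fails the run):
1. one front corner of the toolbox has been swung at least 14 mm from where it stood while the other has stayed within 10 mm (((distance of toolbox_front_left from where it was at the start of the episode above 0.014 m and distance of toolbox_front_right from where it was at the start of the episode below 0.01 m) or (distance of toolbox_front_right from where it was at the start of the episode above 0.014 m and distance of toolbox_front_left from where it was at the start of the episode below 0.01 m))).
2. the other front corner has followed: both are more than 25 mm from where they stood (distance of each of toolbox_front_left, toolbox_front_right from where it was at the start of the episode above 0.025 m).
3. the toolbox is home: both rear edges within 1.5 mm of the riser's rear lip (x of each of toolbox_rear_left, toolbox_rear_right in the frame of riser above 0.1125 m and z of toolbox in the frame of riser between 0.095 and 0.105 m and y of toolbox in the frame of riser between -0.045 and 0.045 m), for 0.3 s.
At the end, for the whole second after the job is handed in: Toolbox on the deck, both rear edges within 1.5 mm of the rear lip, its middle within 45 mm of the riser's sideways; bottle upright (4.5 degrees) on the deck in front of it, centre at least 15 mm in from the front edge and within 130 mm of the riser's middle sideways; both at rest (all of step 3 and angle between bottle's own z axis and vertical below 0.08 rad and z of bottle in the frame of riser between 0.096 and 0.104 m and x of bottle in the frame of riser between -0.105 and 0 m and y of bottle in the frame of riser between -0.13 and 0.13 m and linear speed of each of bottle, toolbox below 0.02 m/s); the robot touches nothing.
It fails at once if the riser was pushed along: a front corner of its deck moved more than 6 mm (distance of any of riser_front_left, riser_front_right from where it was at the start of the episode above 0.006 m).
It fails at once if the toolbox was swung over 20 degrees askew of the riser, or lifted or tipped off its feet (6 mm, 6 degrees) (angle between the x axis of toolbox and the x axis of riser, either way round above 0.35 rad or z of toolbox in the frame of riser above 0.106 m or angle between toolbox's own z axis and vertical above 0.105 rad).
It fails at once if the toolbox was pushed or struck with more than 40 N (contact force between any of the fingers, the arm and toolbox above 40 N).
It fails at once if the bottle was tipped over (more than 30 degrees) (angle between bottle's own z axis and vertical above 0.52 rad).
It fails at once if the brush, scoop, cleaner, tub or tin was moved more than 15 mm (distance of any of brush, scoop, cleaner, tub, tin from where it was at the start of the episode above 0.015 m).
It also fails if it takes over 72 s, if anything falls off the work surface, if the arm or the gripper's body presses on something with over 40 N, if the wrist force passes 120 N, or if a joint passes its speed limit or range.

## Working session

There is one attempt and no reset: what is moved stays moved. The work goes in short steps, Python scripts to look and compute and a tool call to move; the robot and the scene stay as the last step left them, time stands still between calls to the robot, and variables do not carry over. Pictures are saved under pics/ and viewed, at most 10 in all, crops included, and the job is handed in when it is done.

Besides the shell and the picture viewer there is one more tool, called after "Request:" as a command line: name --argument value ..., lists and objects as JSON in quotes. servo_tool: Moves the arm, as the interface text tells. Its arguments: {"type":"object","properties":{"motion":{"type":"array","items":{"type":"number","minimum":-1,"maximum":1}}},"required":["motion"]}

```bash
mkdir -p pics; cat > h.py <<'E'
import numpy as np, cv2
from plant import manip, eyes, models
from scipy.spatial.transform import Rotation as R
def cloud(name):
    s=manip.state(); p,d=eyes.grab_frame(name); c=eyes.camera_params(name)
    f=200/np.tan(np.radians(c["fov_y"])/2)
    v,u=np.mgrid[0:400,0:640].astype(float); x=(u-c["cx"])/f; y=(v-c["cy"])/f
    if name=="wrist":
        r=np.hypot(x,y); k=np.where(r>1e-9,np.tan(np.minimum(r,1.5))/np.maximum(r,1e-9),1); x=x*k;y=y*k
        q=s["tool_rot"]; T=np.eye(4); T[:3,:3]=R.from_quat([q[1],q[2],q[3],q[0]]).as_matrix(); T[:3,3]=s["tool_pos"]
        T=T@np.array(c["T_tool_cam"])
    else: T=np.array(c["pose"])
    P=np.stack([x*d,-y*d,-d],-1)@T[:3,:3].T+T[:3,3]
    P[d<=0]=np.nan
    return p,P,c
def save(p,n): cv2.imwrite("pics/"+n,p[:,:,::-1])
E
python3 - <<'E'
from h import *
for n in("scene","side"):
    p,P,c=cloud(n); save(p,n+"0.png"); print(n,{k:(np.round(v,3).tolist() if not isinstance(v,str) else v) for k,v in c.items()})
    for l in("riser","toolbox","bottle","brush","scoop","cleaner","tub","tin"):
        r=models.regions_of(n,l)
        if r:
            m=r[0]["mask"]; Q=P[m]; Q=Q[~np.isnan(Q[:,0])]
            if len(Q): print(l,round(r[0]["p"],2),r[0]["pixel"],np.round(np.percentile(Q,[2,50,98],axis=0),3).tolist())
s=manip.state();print(s["time"],s["tool_rot"],manip.grasp_offset)
E
```

```text
scene {'fov_y': 51.349, 'cx': 316.974, 'cy': 201.788, 'pose': [[0.524, -0.742, 0.417, 1.06], [0.851, 0.451, -0.269, -0.341], [0.012, 0.496, 0.868, 1.156], [0.0, 0.0, 0.0, 1.0]]}
riser 0.88 [328.3, 214.7] [[0.457, -0.175, 0.011], [0.627, -0.028, 0.101], [0.709, 0.231, 0.125]]
toolbox 0.97 [336.5, 191.3] [[0.519, -0.051, 0.119], [0.578, 0.033, 0.17], [0.615, 0.131, 0.177]]
bottle 0.79 [203.4, 235.3] [[0.459, -0.371, 0.012], [0.483, -0.344, 0.111], [0.496, -0.317, 0.188]]
brush 0.86 [289.8, 231.7] [[0.47, -0.154, 0.116], [0.609, -0.136, 0.128], [0.671, -0.121, 0.137]]
scoop 0.69 [385.3, 178.0] [[0.506, 0.172, 0.099], [0.602, 0.203, 0.11], [0.656, 0.227, 0.132]]
cleaner 0.78 [401.7, 138.3] [[0.47, 0.323, 0.01], [0.495, 0.339, 0.097], [0.512, 0.364, 0.171]]
tub 0.91 [445.1, 178.6] [[0.607, 0.352, 0.001], [0.679, 0.375, 0.087], [0.711, 0.449, 0.114]]
tin 0.61 [210.0, 307.3] [[0.631, -0.441, 0.017], [0.673, -0.413, 0.118], [0.689, -0.384, 0.124]]
side {'fov_y': 43.357, 'cx': 316.754, 'cy': 199.174, 'pose': [[0.787, 0.34, -0.515, -0.087], [-0.617, 0.43, -0.659, -0.849], [-0.003, 0.836, 0.548, 0.778], [0.0, 0.0, 0.0, 1.0]]}
riser 0.57 [323.8, 205.1] [[0.451, -0.182, 0.016], [0.531, -0.074, 0.099], [0.704, 0.229, 0.122]]
toolbox 0.75 [301.2, 171.5] [[0.511, -0.055, 0.111], [0.54, 0.006, 0.166], [0.607, 0.128, 0.175]]
bottle 0.61 [379.9, 290.0] [[0.434, -0.379, 0.0], [0.451, -0.361, 0.094], [0.519, -0.284, 0.186]]
scoop 0.74 [260.7, 161.2] [[0.501, 0.192, 0.102], [0.531, 0.201, 0.124], [0.642, 0.224, 0.13]]
cleaner 0.92 [214.7, 157.4] [[0.453, 0.319, -0.0], [0.474, 0.332, 0.078], [0.521, 0.472, 0.168]]
tub 0.86 [264.2, 141.9] [[0.627, 0.349, 0.027], [0.653, 0.368, 0.082], [0.7, 0.419, 0.111]]
tin 0.58 [464.2, 275.7] [[0.623, -0.447, 0.007], [0.631, -0.424, 0.082], [0.676, -0.394, 0.122]]
0.9 [1.80964796e-05 1.67586462e-01 9.85857382e-01 1.84667906e-05] 0.0187
```

```bash
cat > fit.py <<'E'
from h import *
def rect(Q):
    # trimmed min area rect of xy pts -> center,size,yaw of axis nearest x
    (c,sz,a)=cv2.minAreaRect((Q[:,:2]*1000).astype(np.float32)); a=a%180
    dx,dy=sz
    while a>45: a-=90; dx,dy=dy,dx
    return np.round([c[0],c[1],dx,dy,a],1).tolist()
def tb(P,n):
    m=models.regions_of(n,"toolbox")[0]["mask"]; m=cv2.erode(m.astype(np.uint8),np.ones((2,2)))>0
    Q=P[m]; Q=Q[np.isfinite(Q[:,0])]; Q=Q[(Q[:,2]>.162)&(Q[:,2]<.185)]
    return rect(Q),len(Q)
E
python3 - <<'E'
from fit import *
for n in("scene","side"):
    p,P,c=cloud(n); print(n,"toolbox",tb(P,n))
    F=P.reshape(-1,3);F=F[np.isfinite(F[:,0])]
    A=F[(F[:,0]>.4)&(F[:,0]<.75)&(abs(F[:,1]-.03)<.25)]
    dk=A[(abs(A[:,2]-.1)<.006)]; lp=A[(abs(A[:,2]-.124)<.005)&(A[:,0]>.66)]
    print("deck",rect(dk),np.median(dk[:,2]),"lip",rect(lp) if len(lp)>5 else 0,len(lp))
    # deck front edge line
    E=[]
    for y in np.arange(-.15,.22,.02):
        s=dk[abs(dk[:,1]-y)<.01]
        if len(s)>5:E.append((y,np.percentile(s[:,0],2)))
    E=np.array(E);print("front edge fit",np.polyfit(E[:,0],E[:,1],1))
    L=[]
    for y in np.arange(-.15,.22,.02):
        s=lp[abs(lp[:,1]-y)<.01]
        if len(s)>3:L.append((y,s[:,0].min(),s[:,0].max()))
    L=np.array(L);print("lip fit",np.polyfit(L[:,0],L[:,1],1),np.polyfit(L[:,0],L[:,2],1))
    b=models.regions_of(n,"bottle")[0]["mask"]; Q=P[b];Q=Q[np.isfinite(Q[:,0])]
    for lo,hi in((.14,.167),(.175,.195),(.03,.09)):
        q=Q[(Q[:,2]>lo)&(Q[:,2]<hi)];print("bottle",lo,len(q),np.round(np.percentile(q,[3,50,97],axis=0),3).tolist() if len(q) else 0)
E
```

```text
scene toolbox ([565.7, 42.5, 98.4, 188.6, 0.5], 1983)
deck [579.2, 32.8, 242.9, 421.1, -5.0] 0.10065271966711054 lip [687.5, 23.0, 25.9, 417.9, -5.3] 399
front edge fit [0.0838673  0.46025348]
lip fit [0.11238778 0.68827957] [0.0857792  0.69771097]
bottle 0.14 52 [[0.468, -0.356, 0.14], [0.476, -0.343, 0.153], [0.482, -0.327, 0.164]]
bottle 0.175 77 [[0.458, -0.357, 0.176], [0.47, -0.346, 0.186], [0.477, -0.335, 0.19]]
bottle 0.03 210 [[0.472, -0.373, 0.032], [0.491, -0.345, 0.061], [0.496, -0.316, 0.089]]
side toolbox ([560.2, 37.6, 98.1, 188.2, 0.9], 1509)
deck [577.8, 30.3, 242.0, 425.1, -4.8] 0.09942496189753691 lip [689.7, 17.9, 24.1, 416.9, -5.5] 290
front edge fit [0.08197848 0.4567363 ]
lip fit [0.09999914 0.68762067] [0.08190525 0.69665698]
bottle 0.14 167 [[0.444, -0.362, 0.141], [0.455, -0.355, 0.152], [0.469, -0.328, 0.165]]
bottle 0.175 128 [[0.451, -0.36, 0.176], [0.46, -0.353, 0.184], [0.472, -0.343, 0.189]]
bottle 0.03 672 [[0.434, -0.379, 0.032], [0.443, -0.369, 0.061], [0.476, -0.335, 0.089]]
```

View pics/scene0.png

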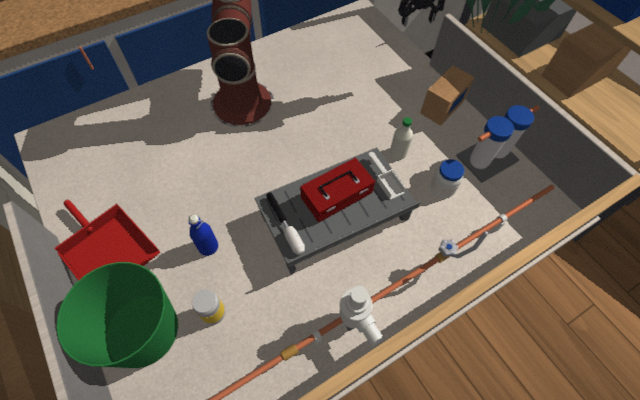

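View pics/side0.png

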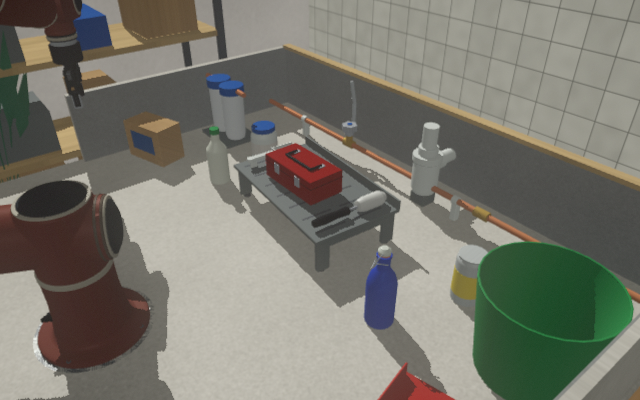

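Request:
servo_tool --motion '[-1, -0.4, -0.34, 0, -0.16, -1, -0.8, -0.68, 0, -0.32, -1, -1, -0.85, 0, -0.32, -1, -1, -0.85, 0, -0.32]'

```text
time: 1.7
tool_pos: [0.2871, 0.4526, 0.2315]
tool_rot: [0.0, 0.044, 0.999, 0.0]
contact_force: [-0.5, -0.6, -0.3]
gripper_width: 0.141
grasp_force: 0.0
```

Request:
servo_tool --motion '[-1, -0.3, -0.42, 0, 0, -1, -0.6, -0.86, 0, 0, -1, -0.613, -0.86, 0, 0]'

```text
time: 2.08
tool_pos: [0.3519, 0.3432, 0.2315]
tool_rot: [0.0, 0.045, 0.999, 0.0]
contact_force: [-0.6, -0.1, -0.2]
gripper_width: 0.001
grasp_force: 0.0
```

Request:
servo_tool --motion '[-1, -0.3, -0.42, 0, 0, -1, -0.6, -0.86, 0, 0, -1, -0.613, -0.86, 0, 0]'

```text
time: 2.45
tool_pos: [0.4164, 0.2344, 0.2315]
tool_rot: [0.0, 0.045, 0.999, 0.0]
contact_force: [0.1, 0.7, -0.7]
gripper_width: 0.001
grasp_force: 0.0
```

Request:
servo_tool --motion '[-1, -0.3, -0.42, 0, 0, -1, -0.6, -0.86, 0, 0, -1, -0.613, -0.86, 0, 0, -1, -0.613, -0.86, 0, 0]'

```text
time: 2.95
tool_pos: [0.4794, 0.1282, 0.2312]
tool_rot: [-0.0, 0.042, 0.999, 0.0]
contact_force: [-0.4, -0.0, -0.2]
gripper_width: -0.001
grasp_force: 0.0
```

```bash
python3 - <<'E'
from fit import *
print(np.round(eyes.camera_params("wrist")["T_tool_cam"],3).tolist())
p,P,c=cloud("wrist"); save(p,"w1.png"); print(manip.state()["tool_pos"])
try: print(tb(P,"wrist"))
except Exception as e: print(e)
F=P.reshape(-1,3);F=F[np.isfinite(F[:,0])]
A=F[(F[:,0]>.4)&(F[:,0]<.75)&(abs(F[:,1]-.03)<.25)]
dk=A[(abs(A[:,2]-.1)<.006)]; lp=A[(abs(A[:,2]-.124)<.005)&(A[:,0]>.66)]
print("deck",rect(dk),"lip",rect(lp) if len(lp)>5 else 0,len(lp))
E
```

```text
[[0.0, 0.955, 0.295, 0.075], [1.0, -0.001, 0.001, 0.0], [0.001, 0.295, -0.955, -0.143], [0.0, 0.0, 0.0, 1.0]]
[0.47909239 0.12853276 0.2311409 ]
([550.4, 37.3, 85.0, 178.2, -4.3], 6753)
deck [575.5, 32.5, 235.0, 420.8, -4.4] lip [676.5, -181.9, 5.8, 8.0, 38.0] 20
```

View pics/w1.png

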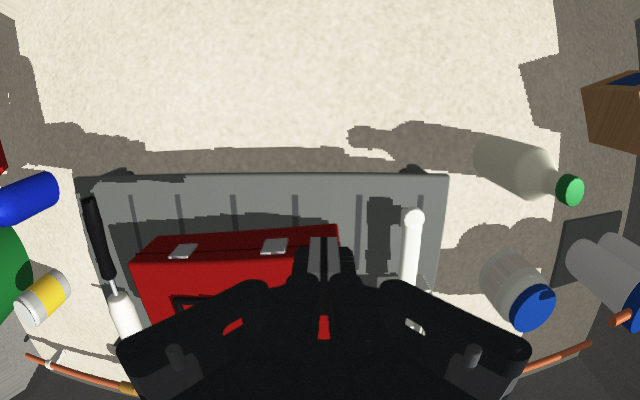

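```bash
cat >> fit.py <<'E'
C=np.array([.578,.0315]); a=np.radians(-4.9); U=np.array([np.cos(a),np.sin(a)]); V=np.array([-U[1],U[0]])
def rf(p): d=np.asarray(p)[...,:2]-C; return np.stack([d@U,d@V],-1)*1000
def wfront():
    """front face of the box & riser front edge from wrist cam, in nominal riser frame (mm)"""
    p,P,c=cloud("wrist"); m=models.regions_of("wrist","toolbox")[0]["mask"]
    hsv=cv2.cvtColor(p,cv2.COLOR_RGB2HSV); red=((hsv[...,0]<8)|(hsv[...,0]>172))&(hsv[...,1]>150)
    q=P[m&red&np.isfinite(P[...,0])]; q=q[(q[:,2]>.108)&(q[:,2]<.16)]; X=rf(q)
    k=np.polyfit(X[:,1],X[:,0],1)
    for _ in range(3):
        e=X[:,0]-np.polyval(k,X[:,1]); X=X[abs(e)<4]; k=np.polyfit(X[:,1],X[:,0],1)
    yr,yl=np.percentile(X[:,1],[.5,99.5])
    print("front: right(%.1f,%.1f) left(%.1f,%.1f) yaw %.1f n%d"%(np.polyval(k,yr),yr,np.polyval(k,yl),yl,-np.degrees(np.arctan(k[0])),len(X)))
    F=P.reshape(-1,3);F=F[np.isfinite(F[:,0])]; X=rf(F); X=X[abs(F[:,2]-.1)<.005]
    X=X[(X[:,0]<-95)&(X[:,0]>-140)]; E=[]
    for y in range(-200,201,20):
        s=X[abs(X[:,1]-y)<10]
        if len(s)>8:E.append((y,np.percentile(s[:,0],2)))
    E=np.array(E);k=np.polyfit(E[:,0],E[:,1],1);print("riser front x %.1f yaw %.2f y %s"%(k[1],-np.degrees(k[0]),np.round(np.percentile(X[:,1],[.5,99.5]),1)))
    s=manip.state();print("tcp",np.round(rf(s["tool_pos"]),1),np.round(s["tool_pos"][2],4),"F",np.round(s["contact_force"],1),"t",round(s["time"],2))
E
python3 -c "
from fit import *
wfront()"
```

```text
Traceback (most recent call last):
  File "fit.py", line 19, in wfront
    k=np.polyfit(X[:,1],X[:,0],1)
TypeError: expected non-empty vector for x
```

```bash
python3 - <<'E'
from fit import *
p,P,c=cloud("wrist"); m=models.regions_of("wrist","toolbox")[0]["mask"]
hsv=cv2.cvtColor(p,cv2.COLOR_RGB2HSV); red=((hsv[...,0]<8)|(hsv[...,0]>172))&(hsv[...,1]>150)
print(m.sum(),red.sum(),(m&red).sum(),c["fov_y"])
for u,v in((240,238),(240,255),(240,270),(160,270),(340,226),(340,240),(85,180),(445,178),(300,160)): print(u,v,p[v,u],np.round(P[v,u],3),rf(P[v,u]).round(0))
E
```

```text
11398 10326 10070 65.70646984690485
240 238 [62 13 11] [0.514 0.05  0.129] [-66.  13.]
240 255 [62 13  9] [0.515 0.058 0.16 ] [-65.  21.]
240 270 [156  26  26] [0.522 0.059 0.171] [-58.  23.]
160 270 [153  25  23] [ 0.522 -0.016  0.17 ] [-52. -52.]
340 226 [130 134 127] [0.521 0.141 0.1  ] [-66. 104.]
340 240 [129 133 127] [0.535 0.14  0.101] [-52. 104.]
85 180 [54 57 54] [ 0.448 -0.143  0.101] [-115. -185.]
445 178 [131 135 128] [0.481 0.246 0.099] [-115.  205.]
300 160 [122 116 104] [0.472 0.1   0.001] [-112.   59.]
```

```bash
python3 - <<'E'
s=open('fit.py').read()
i=s.index("    k=np.polyfit(X[:,1],X[:,0],1)\n    for _"); j=s.index("    yr,yl=")
s=s[:i]+"""    B=[(y,np.percentile(X[abs(X[:,1]-y)<5,0],30)) for y in range(-150,151,10) if (abs(X[:,1]-y)<5).sum()>5]
    if len(B)<3: print("few",len(q),len(B)); return
    B=np.array(B); k=np.polyfit(B[:,0],B[:,1],1)
    for _ in range(3):
        e=B[:,1]-np.polyval(k,B[:,0]); B=B[abs(e)<max(2,1.5*np.median(abs(e)))]; k=np.polyfit(B[:,0],B[:,1],1)
"""+s[j:]
open('fit.py','w').write(s)
E
python3 -c "
from fit import *
wfront()"
```

```text
front: right(-56.1,-84.5) left(-73.3,99.3) yaw 5.3 n3430
riser front x -118.0 yaw -0.03 y [-366.7  287.6]
tcp [-106.6   87.1] 0.2314 F [ 0.9 -0.4  0. ] t 3.35
```

Request:
servo_tool --motion '[-1, 0, 0, 0.45, 0, -1, 0, 0, 0.883, 0, -1, -0.06, 0, 0.883, 0, -1, -0.1, 0, 0.883, 0, -1, -0.14, 0, 0.883, 0]'

```text
time: 3.98
tool_pos: [0.4989, 0.1254, 0.1287]
tool_rot: [0.003, 0.043, 0.999, 0.0]
contact_force: [-0.6, 0.1, 0.8]
gripper_width: 0.001
grasp_force: 0.0
```

Request:
servo_tool --motion '[-1, -0.03, 0, 0, 0, -1, -0.06, 0, 0, 0, -1, -0.09, 0, 0, 0, -1, -0.12, 0, 0, 0]'

```text
time: 4.47
tool_pos: [0.5082, 0.1249, 0.1268]
tool_rot: [-0.004, 0.042, 0.999, 0.001]
contact_force: [-15.8, 2.0, 12.3]
gripper_width: -0.001
grasp_force: 0.0
```

```bash
python3 -c "
from fit import *
wfront()
p,d=eyes.grab_frame('wrist'); save(p,'w2.png')"
```

```text
front: right(-56.1,-81.2) left(-64.5,68.1) yaw 3.2 n7425
riser front x -117.7 yaw -0.06 y [-199.1  288.5]
tcp [-76.3  86.7] 0.1267 F [-9.5 -0.7  7.2] t 4.58
```

View pics/w2.png

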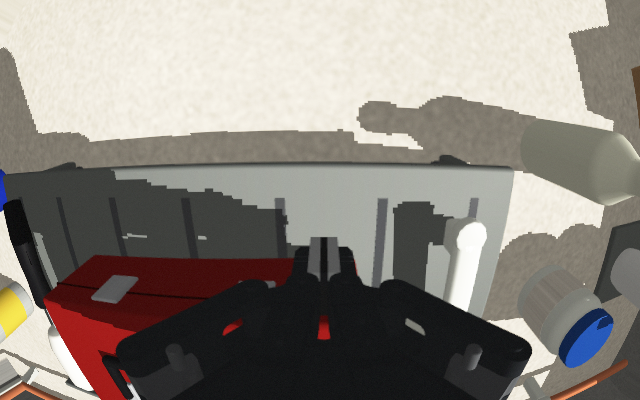

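Request:
servo_tool --motion '[-1, -0.02, 0, -0.01, 0, -1, -0.04, 0, -0.01, 0, -1, -0.06, 0, -0.01, 0, -1, -0.08, 0, -0.01, 0, -1, -0.1, 0, -0.01, 0]'

```text
time: 5.25
tool_pos: [0.5199, 0.1243, 0.1274]
tool_rot: [-0.004, 0.043, 0.999, 0.001]
contact_force: [-15.2, 5.2, 9.3]
gripper_width: 0.001
grasp_force: 0.0
```

```bash
python3 -c "
from fit import *
wfront()"
```

```text
Traceback (most recent call last):
  File "fit.py", line 16, in wfront
    p,P,c=cloud("wrist"); m=models.regions_of("wrist","toolbox")[0]["mask"]
                            ~~~~~~~~~~~~~~~~~~~~~~~~~~~~~~~~~~~~^^^
IndexError: list index out of range
```

```bash
python3 - <<'E'
s=open('fit.py').read()
s=s.replace('p,P,c=cloud("wrist"); m=models.regions_of("wrist","toolbox")[0]["mask"]','p,P,c=cloud("wrist"); X=rf(P); m=(abs(X[...,0]+20)<70)&(abs(X[...,1])<125)')
open('fit.py','w').write(s)
from fit import *
wfront()
E
```

```text
front: right(-56.9,-75.4) left(-52.6,108.6) yaw -1.3 n8119
riser front x -117.6 yaw -0.06 y [-199.   288.8]
tcp [-64.9  87.1] 0.1274 F [-10.    2.5   7. ] t 5.4
```

Request:
servo_tool --motion '[-1, 0, 0, -0.01, 0, -1, -0.015, 0, -0.02, 0, -1, -0.03, 0, -0.03, 0, -1, -0.045, 0, -0.03, 0, -1, -0.06, 0, -0.03, 0]'

```text
time: 6.02
tool_pos: [0.5277, 0.1233, 0.1301]
tool_rot: [-0.003, 0.043, 0.999, 0.001]
contact_force: [-8.8, 3.4, 2.8]
gripper_width: -0.0
grasp_force: 0.0
```

```bash
python3 -c "
from fit import *
wfront()"
```

```text
front: right(-56.3,-72.9) left(-45.7,110.9) yaw -3.3 n8496
riser front x -117.5 yaw -0.02 y [-197.9  288.7]
tcp [-57.6  87.1] 0.13 F [-6.1  2.2  0.6] t 6.08
```

Request:
servo_tool --motion '[-1, 0.05, 0, 0, 0, -1, 0.05, 0.1, 0, 0, -1, 0.0, 0.1, 0, 0, -1, -0.02, 0.1, 0, 0, -1, -0.035, 0.1, -0.005, 0]'

```text
time: 6.7
tool_pos: [0.5331, 0.1359, 0.1308]
tool_rot: [-0.003, 0.042, 0.999, 0.002]
contact_force: [-9.2, 6.4, 3.6]
gripper_width: -0.0
grasp_force: 5.2
```

Request:
servo_tool --motion '[-1, -0.015, 0, -0.003, 0, -1, -0.03, 0, -0.006, 0, -1, -0.045, 0, -0.009, 0, -1, -0.06, 0, -0.012, 0, -1, -0.075, 0, -0.015, 0]'

```text
time: 7.32
tool_pos: [0.5423, 0.1345, 0.1313]
tool_rot: [-0.003, 0.042, 0.999, 0.001]
contact_force: [-6.1, 3.6, -1.2]
gripper_width: -0.004
grasp_force: 2.9
```

```bash
python3 -c "
from fit import *
wfront()"
```

```text
front: right(-57.0,-66.8) left(-35.8,81.8) yaw -8.1 n8660
riser front x -117.4 yaw -0.07 y [-188.6  289.5]
tcp [-44.   99.3] 0.1314 F [-4.4  2.7 -1.7] t 7.38
```

Request:
servo_tool --motion '[-1, 0.34, 0, 0, 0, -1, 0.34, -0.5, 0, 0, -1, 0.34, -1, 0, 0]'

```text
time: 7.75
tool_pos: [0.4935, 0.0164, 0.1332]
tool_rot: [0.001, 0.041, 0.999, -0.0]
contact_force: [1.2, -0.6, 0.1]
gripper_width: 0.002
grasp_force: 0.0
```

Request:
servo_tool --motion '[-1, 0, -0.32, 0, 0, -1, -0.05, -0.32, 0, 0, -1, -0.1, -0.32, 0, 0, -1, -0.12, -0.32, 0, 0, -1, -0.14, -0.32, 0, 0]'

```text
time: 8.38
tool_pos: [0.5058, -0.0216, 0.1323]
tool_rot: [-0.002, 0.042, 0.999, 0.0]
contact_force: [-6.8, 1.0, 4.6]
gripper_width: 0.001
grasp_force: 3.7
```

Request:
servo_tool --motion '[-1, -0.02, 0, -0.004, 0, -1, -0.04, 0, -0.008, 0, -1, -0.06, 0, -0.012, 0, -1, -0.08, 0, -0.016, 0, -1, -0.1, 0, -0.02, 0]'

```text
time: 9.0
tool_pos: [0.516, -0.0234, 0.1332]
tool_rot: [-0.004, 0.042, 0.999, -0.001]
contact_force: [-6.3, -3.2, -1.3]
gripper_width: 0.002
grasp_force: 3.1
```

```bash
python3 -c "
from fit import *
wfront()"
```

```text
front: right(-44.5,-41.5) left(-31.4,109.0) yaw -4.9 n6985
riser front x -117.5 yaw -0.06 y [-207.7  202. ]
tcp [-56.6 -59.9] 0.1334 F [-5.1 -1.1 -2.7] t 9.05
```

Request:
servo_tool --motion '[-1, -0.025, -0.01, 0, 0, -1, -0.05, -0.02, 0, 0, -1, -0.075, -0.03, 0, 0, -1, -0.1, -0.04, 0, 0, -1, -0.125, -0.05, 0, 0]'

```text
time: 9.68
tool_pos: [0.5304, -0.031, 0.1334]
tool_rot: [-0.004, 0.042, 0.999, -0.001]
contact_force: [-7.5, -2.7, 1.5]
gripper_width: 0.002
grasp_force: 3.8
```

Request:
servo_tool --motion '[-1, -0.025, -0.01, 0, 0, -1, -0.05, -0.02, 0, 0, -1, -0.075, -0.03, 0, 0, -1, -0.1, -0.04, 0, 0, -1, -0.125, -0.05, 0, 0]'

```text
time: 10.3
tool_pos: [0.5448, -0.0385, 0.1334]
tool_rot: [-0.004, 0.042, 0.999, -0.001]
contact_force: [-7.8, -4.2, 1.1]
gripper_width: 0.004
grasp_force: 3.9
```

```bash
python3 -c "
from fit import *
wfront()"
```

```text
front: right(-18.1,-55.0) left(-32.6,94.7) yaw 5.5 n8215
riser front x -117.2 yaw -0.02 y [-359.8  199.8]
tcp [-26.5 -72.5] 0.1334 F [-3.3 -2.8 -1.6] t 10.35
```

Request:
servo_tool --motion '[-1, 0.25, 0, 0, 0, -1, 0.25, 0.5, 0, 0, -1, 0.25, 1, 0, 0]'

```text
time: 10.72
tool_pos: [0.5277, 0.0854, 0.1351]
tool_rot: [0.001, 0.043, 0.999, 0.0]
contact_force: [1.8, -0.1, 0.4]
gripper_width: 0.001
grasp_force: 0.0
```

Request:
servo_tool --motion '[-1, 0, 0.31, 0, 0, -1, -0.03, 0.31, 0, 0, -1, -0.06, 0.31, 0, 0, -1, -0.09, 0.31, 0, 0, -1, -0.11, 0.31, 0, 0]'

```text
time: 11.35
tool_pos: [0.5427, 0.1193, 0.1348]
tool_rot: [-0.002, 0.043, 0.999, 0.0]
contact_force: [-9.4, 1.3, 7.0]
gripper_width: -0.001
grasp_force: 5.1
```

Request:
servo_tool --motion '[-1, -0.025, 0.007, 0, 0, -1, -0.05, 0.014, 0, 0, -1, -0.075, 0.02, 0, 0, -1, -0.1, 0.03, 0, 0, -1, -0.125, 0.035, 0, 0]'

```text
time: 11.98
tool_pos: [0.5567, 0.1235, 0.1343]
tool_rot: [-0.004, 0.043, 0.999, 0.001]
contact_force: [-10.4, 4.4, 3.4]
gripper_width: -0.005
grasp_force: 5.0
```

Request:
servo_tool --motion '[-1, -0.025, 0.007, 0, 0, -1, -0.05, 0.014, 0, 0, -1, -0.075, 0.02, 0, 0, -1, -0.1, 0.03, 0, 0, -1, -0.125, 0.035, 0, 0]'

```text
time: 12.6
tool_pos: [0.5721, 0.1268, 0.1338]
tool_rot: [-0.004, 0.043, 0.999, 0.002]
contact_force: [-8.6, 5.9, 1.9]
gripper_width: -0.0
grasp_force: 4.6
```

```bash
python3 -c "
from fit import *
wfront()"
```

```text
front: right(-14.5,-74.2) left(-4.5,76.5) yaw -3.8 n8032
riser front x -117.0 yaw -0.17 y [-188.7  290.7]
tcp [-13.4  94.2] 0.1338 F [-4.9  3.1 -0.6] t 12.65
```

Request:
servo_tool --motion '[-1, -0.02, 0.006, 0, 0, -1, -0.04, 0.012, 0, 0, -1, -0.06, 0.018, 0, 0, -1, -0.08, 0.024, 0, 0]'

```text
time: 13.15
tool_pos: [0.582, 0.1288, 0.1338]
tool_rot: [-0.003, 0.043, 0.999, 0.002]
contact_force: [-6.8, 5.0, 0.6]
gripper_width: 0.001
grasp_force: 4.3
```

```bash
python3 - <<'E'
from fit import *
wfront()
for n in("scene","side"):
    p,P,c=cloud(n); t,_=tb(P,n); print(n,t,rf(np.array(t[:2])/1000).round(1))
    F=P.reshape(-1,3);F=F[np.isfinite(F[:,0])]
    A=F[(F[:,0]>.4)&(F[:,0]<.75)&(abs(F[:,1]-.03)<.25)]
    dk=A[(abs(A[:,2]-.1)<.006)]; lp=A[(abs(A[:,2]-.124)<.005)&(A[:,0]>.66)]
    print("deck",rect(dk),"lip",rect(lp) if len(lp)>5 else 0)
E
```

```text
front: right(-14.6,-69.8) left(4.5,79.6) yaw -7.3 n8327
riser front x -116.9 yaw -0.13 y [-184.1  291.2]
tcp [-3.8 97.2] 0.1338 F [-4.7  3.9 -1.3] t 13.2
scene [628.6, 39.6, 99.0, 188.6, -13.1] [49.7 12.4]
deck [578.8, 32.6, 243.7, 419.8, -5.0] lip [682.7, 23.3, 35.1, 417.1, -5.0]
side [622.7, 34.6, 102.3, 189.4, -12.2] [44.3  6.9]
deck [579.0, 28.6, 242.4, 423.9, -5.0] lip [689.8, 18.6, 24.1, 417.0, -5.7]
```

Request:
servo_tool --motion '[-1, 0.3, 0, 0, 0, -1, 0.3, -0.5, 0, 0, -1, 0.3, -1, 0, 0]'

```text
time: 13.78
tool_pos: [0.5381, 0.0098, 0.1352]
tool_rot: [0.001, 0.042, 0.999, -0.0]
contact_force: [0.7, 1.1, 1.0]
gripper_width: -0.002
grasp_force: 0.0
```

Request:
servo_tool --motion '[-1, 0, -0.33, 0, 0, -1, -0.04, -0.33, 0, 0, -1, -0.08, -0.33, 0, 0, -1, -0.1, -0.33, 0, 0, -1, -0.12, -0.33, 0, 0]'

```text
time: 14.4
tool_pos: [0.5478, -0.0284, 0.1345]
tool_rot: [-0.003, 0.042, 0.999, 0.0]
contact_force: [-10.0, -0.5, 4.9]
gripper_width: 0.005
grasp_force: 4.8
```

Request:
servo_tool --motion '[-1, -0.02, -0.007, 0, 0, -1, -0.04, -0.014, 0, 0, -1, -0.06, -0.02, 0, 0, -1, -0.08, -0.03, 0, 0, -1, -0.1, -0.035, 0, 0]'

```text
time: 15.02
tool_pos: [0.5581, -0.0342, 0.1343]
tool_rot: [-0.004, 0.042, 0.999, -0.001]
contact_force: [-10.8, -2.1, 4.6]
gripper_width: 0.001
grasp_force: 5.3
```

```bash
python3 -c "
from fit import *
wfront()"
```

```text
front: right(-2.0,-49.0) left(8.6,106.0) yaw -3.9 n7251
riser front x -116.9 yaw -0.04 y [-207.4  201.5]
tcp [-13.6 -67.3] 0.1342 F [-7.2 -2.5  1.5] t 15.07
```

Request:
servo_tool --motion '[-1, -0.02, -0.006, -0.004, 0, -1, -0.04, -0.012, -0.008, 0, -1, -0.06, -0.018, -0.012, 0, -1, -0.08, -0.024, -0.012, 0, -1, -0.1, -0.03, -0.012, 0]'

```text
time: 15.7
tool_pos: [0.5701, -0.0391, 0.1348]
tool_rot: [-0.004, 0.042, 0.999, -0.001]
contact_force: [-7.5, -3.3, 0.4]
gripper_width: 0.0
grasp_force: 3.6
```

```bash
python3 -c "
from fit import *
wfront()"
```

```text
front: right(8.6,-53.3) left(7.9,100.7) yaw 0.3 n7691
riser front x -117.0 yaw -0.02 y [-207.9  199.3]
tcp [ -1.3 -70.9] 0.1348 F [-4.8 -2.  -0.9] t 15.75
```

Request:
servo_tool --motion '[-1, -0.01, 0, 0, 0, -1, -0.02, 0, 0, 0, -1, -0.03, 0, 0, 0, -1, -0.04, 0, 0, 0, -1, -0.04, 0, 0, 0]'

```text
time: 16.38
tool_pos: [0.5752, -0.0393, 0.1346]
tool_rot: [-0.003, 0.042, 0.999, -0.001]
contact_force: [-4.9, -2.6, -1.8]
gripper_width: -0.004
grasp_force: 2.6
```

Request:
servo_tool --motion '[-1, 0.2, 0, 0, 0, -1, 0.2, 0.5, 0, 0, -1, 0.2, 1, 0, 0]'

```text
time: 16.75
tool_pos: [0.5638, 0.0837, 0.1366]
tool_rot: [0.001, 0.043, 0.999, 0.0]
contact_force: [0.8, -0.5, -0.5]
gripper_width: -0.001
grasp_force: 0.0
```

Request:
servo_tool --motion '[-1, 0, 0.31, 0, 0, -1, -0.03, 0.31, 0, 0, -1, -0.06, 0.31, 0, 0, -1, -0.09, 0.31, 0, 0, -1, -0.11, 0.31, 0, 0]'

```text
time: 17.38
tool_pos: [0.5803, 0.117, 0.1364]
tool_rot: [0.0, 0.043, 0.999, -0.0]
contact_force: [-0.1, 0.4, 0.8]
gripper_width: -0.002
grasp_force: 0.0
```

```bash
python3 -c "
from fit import *
wfront()"
```

```text
front: right(14.0,-82.9) left(8.5,66.6) yaw 2.1 n7108
riser front x -117.1 yaw -0.08 y [-195.4  290.2]
tcp [-4.8 85.4] 0.1364 F [ 0.2  0.7 -0.2] t 17.43
```

Request:
servo_tool --motion '[-1, -0.015, 0, 0, 0, -1, -0.03, 0, 0, 0, -1, -0.04, 0, 0, 0, -1, -0.05, 0, 0, 0, -1, -0.06, 0, 0, 0]'

```text
time: 18.05
tool_pos: [0.5844, 0.1179, 0.1364]
tool_rot: [-0.004, 0.042, 0.999, 0.0]
contact_force: [-12.4, 1.9, 6.9]
gripper_width: -0.003
grasp_force: 6.2
```

Request:
servo_tool --motion '[-1, -0.008, 0, -0.002, 0, -1, -0.016, 0, -0.004, 0]'

```text
time: 18.3
tool_pos: [0.5861, 0.1181, 0.1368]
tool_rot: [-0.004, 0.042, 0.999, 0.001]
contact_force: [-12.6, 1.7, 8.9]
gripper_width: 0.002
grasp_force: 6.4
```

Request:
servo_tool --motion '[-1, 0, 0, -0.015, 0, -1, 0, 0, -0.025, 0]'

```text
time: 18.55
tool_pos: [0.5881, 0.1173, 0.1391]
tool_rot: [-0.001, 0.043, 0.999, -0.0]
contact_force: [-3.1, 0.4, -1.7]
gripper_width: -0.002
grasp_force: 1.5
```

```bash
python3 -c "
from fit import *
wfront()"
```

```text
front: right(13.7,-80.8) left(13.4,103.7) yaw 0.1 n7299
riser front x -116.9 yaw -0.04 y [-195.   291.5]
tcp [ 2.8 86.3] 0.1392 F [-3.5  1.1 -1.6] t 18.6
```

Request:
servo_tool --motion '[-1, -0.01, 0, -0.002, 0, -1, -0.02, 0, -0.004, 0, -1, -0.02, 0, -0.004, 0]'

```text
time: 18.98
tool_pos: [0.5904, 0.1175, 0.1395]
tool_rot: [-0.002, 0.043, 0.999, 0.001]
contact_force: [-5.1, 2.7, -0.2]
gripper_width: -0.002
grasp_force: 2.4
```

```bash
python3 - <<'E'
from fit import *
wfront()
for n in("scene","side"):
    p,P,c=cloud(n); t,_=tb(P,n); print(n,t,rf(np.array(t[:2])/1000).round(1))
    X=rf(P); Z=P[...,2]
    # lid rear edge vs lip top inner edge per y
    for lo,hi,s in((.16,.185,"lid"),(.117,.13,"lip")):
        o=[]
        for y in(-80,-40,0,40,80):
            q=X[(abs(X[...,1]-y)<10)&(Z>lo)&(Z<hi)&(X[...,0]>-10)&(X[...,0]<140)][:,0]
            q=q[q>95] if s=="lip" else q
            o.append(np.round(np.percentile(q,[3,97]),1).tolist() if len(q)>3 else None)
        print(s,o)
    save(cv2.resize(p[120:260,230:450] if n=="scene" else p[120:240,220:410],None,fx=3.4,fy=3.4,interpolation=cv2.INTER_CUBIC),n+"5.png")
E
```

```text
front: right(13.7,-79.7) left(16.0,104.6) yaw -0.7 n7361
riser front x -116.9 yaw -0.05 y [-195.2  291.1]
tcp [ 5.  86.7] 0.1394 F [-4.5  2.3 -1.2] t 19.02
scene [644.9, 36.5, 99.8, 189.7, -6.0] [66.2 10.7]
lid [[17.6, 112.2], [18.3, 112.8], [17.7, 113.4], [18.4, 113.6], [11.3, 114.1]]
lip [[98.9, 121.3], [111.9, 121.6], [112.9, 122.0], [113.3, 122.2], [113.3, 122.0]]Traceback (most recent call last):
  File "<stdin>", line 4, in <module>
  File "fit.py", line 9, in tb
    m=models.regions_of(n,"toolbox")[0]["mask"]; m=cv2.erode(m.astype(np.uint8),np.ones((2,2)))>0
      ~~~~~~~~~~~~~~~~~~~~~~~~~~~~~~^^^
IndexError: list index out of range
```

View pics/scene5.png

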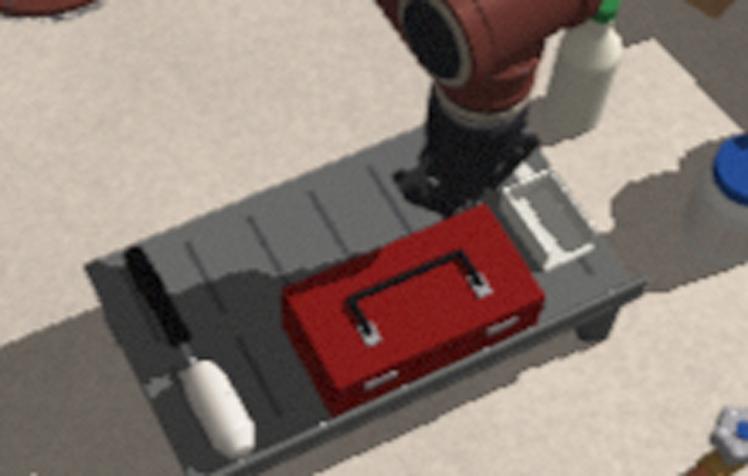

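Request:
servo_tool --motion '[-1, -0.008, 0, -0.002, 0, -1, -0.016, 0, -0.004, 0, -1, -0.016, 0, -0.004, 0]'

```text
time: 19.6
tool_pos: [0.5914, 0.1176, 0.1397]
tool_rot: [-0.003, 0.043, 0.999, 0.001]
contact_force: [-8.5, 3.4, -0.4]
gripper_width: 0.003
grasp_force: 3.9
```

Request:
servo_tool --motion '[-1, 0.2, 0, 0, 0, -1, 0.2, -0.5, 0, 0, -1, 0.2, -1, 0, 0]'

```text
time: 19.98
tool_pos: [0.5601, -0.0019, 0.1419]
tool_rot: [0.002, 0.042, 0.999, -0.0]
contact_force: [0.8, -1.0, 0.4]
gripper_width: -0.001
grasp_force: 0.0
```

Request:
servo_tool --motion '[-1, 0, -0.36, 0, 0, -1, -0.04, -0.36, 0, 0, -1, -0.08, -0.36, 0, 0, -1, -0.11, -0.36, 0, 0, -1, -0.13, -0.36, 0, 0]'

```text
time: 20.6
tool_pos: [0.5715, -0.0441, 0.1408]
tool_rot: [0.0, 0.042, 0.999, 0.0]
contact_force: [0.0, -1.1, 0.6]
gripper_width: -0.003
grasp_force: 0.0
```

```bash
python3 -c "
from fit import *
wfront()"
```

```text
front: right(13.6,-57.5) left(15.8,101.8) yaw -0.8 n7259
riser front x -117.1 yaw -0.09 y [-361.1  200.8]
tcp [  0.1 -76.1] 0.1408 F [-0.5  0.2  0.2] t 20.65
```

Request:
servo_tool --motion '[-1, -0.015, 0, -0.005, 0, -1, -0.025, 0, -0.01, 0, -1, -0.035, 0, -0.015, 0, -1, -0.045, 0, -0.02, 0, -1, -0.05, 0, -0.025, 0]'

```text
time: 21.28
tool_pos: [0.5758, -0.0457, 0.1427]
tool_rot: [-0.002, 0.043, 0.999, -0.0]
contact_force: [-4.5, -0.3, -2.6]
gripper_width: -0.002
grasp_force: 2.0
```

Request:
servo_tool --motion '[-1, -0.007, 0, -0.003, 0, -1, -0.007, 0, -0.003, 0]'

```text
time: 21.52
tool_pos: [0.577, -0.0458, 0.1434]
tool_rot: [-0.001, 0.043, 0.999, -0.0]
contact_force: [-5.3, -1.6, -2.3]
gripper_width: -0.001
grasp_force: 2.5
```

```bash
python3 -c "
from fit import *
wfront()"
```

```text
front: right(16.0,-62.4) left(15.9,101.1) yaw 0.0 n7318
riser front x -116.7 yaw 0.03 y [-362.1  201.2]
tcp [  5.6 -77.1] 0.1434 F [-4.8 -0.2 -2.8] t 21.57
```

Request:
servo_tool --motion '[-1, -0.008, 0, -0.001, 0, -1, -0.015, 0, -0.002, 0, -1, -0.015, 0, -0.002, 0]'

```text
time: 21.95
tool_pos: [0.5784, -0.0459, 0.1439]
tool_rot: [-0.002, 0.043, 0.999, -0.0]
contact_force: [-7.8, -0.5, 0.9]
gripper_width: 0.002
grasp_force: 3.8
```

Request:
servo_tool --motion '[-1, -0.005, 0, -0.002, 0, -1, -0.005, 0, -0.002, 0]'

```text
time: 22.2
tool_pos: [0.579, -0.046, 0.1442]
tool_rot: [-0.002, 0.043, 0.999, -0.0]
contact_force: [-8.7, -0.3, -0.8]
gripper_width: -0.0
grasp_force: 3.9
```

```bash
python3 -c "
from fit import *
wfront()
for n in ('scene','side'):
    p,P,c=cloud(n); 
    F=P.reshape(-1,3);F=F[np.isfinite(F[:,0])];X=rf(F)
    A=F[(F[:,0]>.4)&(F[:,0]<.75)&(abs(F[:,1]-.03)<.25)]
    print(n,'deck',rect(A[(abs(A[:,2]-.1)<.006)]))
    for lo,hi in((.16,.185),(.117,.13)):
        print([np.round(np.percentile(q,97),1) if len(q:=X[(abs(X[:,1]-y)<10)&(F[:,2]>lo)&(F[:,2]<hi)&(X[:,0]>20)&(X[:,0]<140)][:,0])>3 else 0 for y in(-70,-40,0,40,80)])
"
```

```text
front: right(17.7,-63.6) left(17.6,101.2) yaw 0.0 n7389
riser front x -115.6 yaw 0.05 y [-362.2  201.5]
tcp [  7.6 -77.1] 0.1442 F [-7.7 -0.3  0.4] t 22.25
scene deck [581.0, 33.1, 242.9, 421.0, -4.9]
[np.float64(116.7), np.float64(116.9), np.float64(117.4), np.float64(116.8), np.float64(116.6)]
[np.float64(123.6), np.float64(123.5), np.float64(122.8), np.float64(123.8), np.float64(123.6)]
side deck [579.5, 28.4, 243.3, 422.2, -4.7]
[np.float64(115.2), np.float64(115.0), np.float64(115.2), np.float64(40.7), np.float64(60.6)]
[0, 0, 0, 0, 0]
```

Request:
servo_tool --motion '[-1, 0.06, 0, 0, 0, -1, 0.25, 0, 0, 0, -1, 0.4, 0, -0.45, 0, -1, 0.6, 0, -0.9, 0, -1, 0.73, 0, -0.95, 0]'

```text
time: 22.98
tool_pos: [0.4958, -0.0389, 0.2661]
tool_rot: [0.007, 0.043, 0.999, -0.001]
contact_force: [0.7, 0.1, -0.3]
gripper_width: -0.005
grasp_force: 0.0
```

Request:
servo_tool --motion '[1, 0, -0.5, 0, 0, 1, 0, -1, 0, 0]'

```text
time: 23.22
tool_pos: [0.4839, -0.1592, 0.261]
tool_rot: [0.003, 0.042, 0.999, -0.001]
contact_force: [1.2, -0.1, -0.3]
gripper_width: 0.419
grasp_force: 0.0
```

Request:
servo_tool --motion '[1, 0, -0.5, 0, 0, 1, 0, -0.75, 0, 0, 1, 0, -0.75, 0, 0, 1, 0, -0.75, 0, 0]'

```text
time: 23.72
tool_pos: [0.4756, -0.2473, 0.2594]
tool_rot: [0.001, 0.043, 0.999, -0.0]
contact_force: [-0.2, 0.9, -0.2]
gripper_width: 1.001
grasp_force: 0.0
```

```bash
python3 - <<'E'
from fit import *
s=manip.state(); p,P,c=cloud("wrist"); save(p,"w3.png"); print(s["time"],rf(s["tool_pos"]),s["tool_pos"])
r=models.regions_of("wrist","bottle"); print([(round(x["p"],2),x["pixel"]) for x in r])
hsv=cv2.cvtColor(p,cv2.COLOR_RGB2HSV); X=rf(P)
m=(hsv[...,0]>112)&(hsv[...,0]<128)&(hsv[...,1]>150)&(np.hypot(X[...,0]+80,X[...,1]+387)<80)
for lo,hi in((.03,.095),(.14,.167),(.172,.192)):
    q=P[((m if lo<.17 else np.hypot(X[...,0]+80,X[...,1]+387)<40))&(P[...,2]>lo)&(P[...,2]<hi)]
    if len(q)>5:
        A=np.c_[2*q[:,:2],np.ones(len(q))]; k=np.linalg.lstsq(A,(q[:,:2]**2).sum(1),rcond=None)[0]
        print(lo,len(q),np.round(np.percentile(q,[2,50,98],axis=0),3).tolist(),"circle",k[:2].round(4),np.sqrt(k[2]+k[0]**2+k[1]**2).round(4))
E
```

```text
23.725 [ -78.17298817 -286.56652787] [ 0.47563508 -0.24734192  0.25944117]
[(0.82, [229.1, 176.7])]
0.03 675 [[0.435, -0.346, 0.032], [0.449, -0.32, 0.067], [0.479, -0.315, 0.094]] circle [ 0.4654 -0.3458] 0.0304
0.14 350 [[0.452, -0.349, 0.14], [0.459, -0.335, 0.149], [0.474, -0.332, 0.163]] circle [ 0.4649 -0.3448] 0.0122
0.172 1086 [[0.45, -0.356, 0.172], [0.463, -0.341, 0.185], [0.477, -0.332, 0.19]] circle [ 0.464  -0.3437] 0.0102
```

View pics/w3.png

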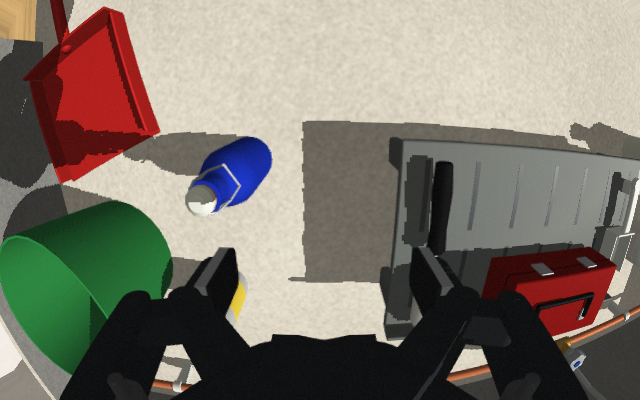

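Request:
servo_tool --motion '[1, 0.018, -0.4, 0, 0, 1, 0.018, -0.818, 0, 0, 1, 0.018, -0.818, 0.05, 0, 1, 0.018, -0.818, 0.3, 0, 1, 0.018, -0.818, 0.55, 0]'

```text
time: 24.45
tool_pos: [0.4653, -0.3438, 0.1922]
tool_rot: [0.001, 0.042, 0.999, -0.0]
contact_force: [0.3, 0.5, 0.3]
gripper_width: 1.003
grasp_force: 0.0
```

Request:
servo_tool --motion '[1, 0, 0, 0.25, 0, 1, 0, 0, 0.49, 0, 1, 0, 0, 0.49, 0]'

```text
time: 24.82
tool_pos: [0.4635, -0.3422, 0.1309]
tool_rot: [-0.002, 0.042, 0.999, 0.002]
contact_force: [0.1, 0.7, -0.3]
gripper_width: 0.998
grasp_force: 0.0
```

Request:
servo_tool --motion '[1, -0.01, -0.02, 0, 0, -1, -0.01, -0.02, 0, 0, -1, -0.01, -0.02, 0, 0, -1, -0.01, -0.02, 0, 0, -1, -0.01, -0.02, 0, 0]'

```text
time: 25.45
tool_pos: [0.466, -0.3479, 0.1349]
tool_rot: [0.001, 0.043, 0.999, -0.0]
contact_force: [-0.4, 1.0, 3.6]
gripper_width: 0.326
grasp_force: 51.6
```

Request:
servo_tool --motion '[-1, 0, 0, 0, 0, -1, 0, 0, -0.04, 0, -1, 0, 0, -0.2, 0, -1, 0, 0, -0.3, 0]'

```text
time: 25.95
tool_pos: [0.4657, -0.3481, 0.1712]
tool_rot: [0.0, 0.043, 0.999, -0.0]
contact_force: [-0.2, 0.4, -2.9]
gripper_width: 0.324
grasp_force: 50.0
```

Request:
servo_tool --motion '[-1, 0, 0, -0.25, 0, -1, 0, 0, -0.5, 0, -1, 0, 0, -0.75, 0, -1, 0, 0.1, -1, 0, -1, 0, 0.2, -1, 0]'

```text
time: 26.58
tool_pos: [0.4687, -0.3246, 0.294]
tool_rot: [0.003, 0.043, 0.999, -0.002]
contact_force: [0.4, -0.6, -2.9]
gripper_width: 0.32
grasp_force: 49.9
```

Request:
servo_tool --motion '[-1, 0, 0.25, 0, 0, -1, 0, 0.5, 0, 0, -1, 0, 0.75, 0, 0, -1, 0, 1, 0, 0]'

```text
time: 27.08
tool_pos: [0.4771, -0.2027, 0.2879]
tool_rot: [-0.001, 0.043, 0.999, 0.001]
contact_force: [0.3, -1.0, -2.4]
gripper_width: 0.319
grasp_force: 49.9
```

Request:
servo_tool --motion '[-1, -0.05, 0.25, 0, 0, -1, -0.1, 0.5, 0, 0, -1, -0.15, 0.75, 0, 0, -1, -0.2, 1, 0, 0]'

```text
time: 27.58
tool_pos: [0.5114, -0.0853, 0.288]
tool_rot: [-0.001, 0.043, 0.999, 0.0]
contact_force: [0.0, -0.9, -4.1]
gripper_width: 0.315
grasp_force: 49.9
```

Request:
servo_tool --motion '[-1, -0.05, 0.25, 0, 0, -1, -0.07, 0.5, 0, 0, -1, -0.07, 0.75, 0, 0, -1, -0.07, 0.95, 0, 0, -1, -0.07, 1, 0, 0]'

```text
time: 28.2
tool_pos: [0.5297, 0.0334, 0.2882]
tool_rot: [-0.001, 0.042, 0.999, -0.0]
contact_force: [-0.2, -0.1, -3.2]
gripper_width: 0.31
grasp_force: 49.9
```

```bash
python3 -c "
from fit import *
wfront()"
```

```text
front: right(15.7,-82.5) left(15.4,103.3) yaw 0.1 n1307
riser front x -117.5 yaw -0.09 y [-204.7  288.4]
tcp [-48.1  -2.4] 0.2884 F [-0.2  0.3 -3.5] t 28.25
```

Request:
servo_tool --motion '[-1, 0, 0, 0.2, 0, -1, 0, 0, 0.36, 0, -1, 0, 0, 0.39, 0, -1, 0, 0, 0.4, 0, -1, 0, 0, 0.41, 0]'

```text
time: 28.88
tool_pos: [0.5311, 0.0318, 0.2417]
tool_rot: [0.001, 0.043, 0.999, -0.0]
contact_force: [0.5, 0.3, -2.3]
gripper_width: 0.31
grasp_force: 50.1
```

Request:
servo_tool --motion '[-1, 0, 0, 0.01, 0, -1, 0, 0, 0.02, 0, -1, 0, 0, 0.02, 0]'

```text
time: 29.25
tool_pos: [0.5306, 0.0321, 0.2383]
tool_rot: [0.0, 0.043, 0.999, -0.0]
contact_force: [0.4, -0.7, -3.1]
gripper_width: 0.315
grasp_force: 50.1
```

Request:
servo_tool --motion '[-1, 0, 0, 0.01, 0, -1, 0, 0, 0.02, 0, -1, 0, 0, 0.02, 0]'

```text
time: 29.62
tool_pos: [0.5305, 0.0321, 0.2356]
tool_rot: [-0.0, 0.043, 0.999, -0.0]
contact_force: [0.5, -0.1, -2.3]
gripper_width: 0.311
grasp_force: 50.1
```

Request:
servo_tool --motion '[-1, 0, 0, 0.006, 0, -1, 0, 0, 0.012, 0, -1, 0, 0, 0.012, 0]'

```text
time: 30.0
tool_pos: [0.531, 0.0321, 0.2354]
tool_rot: [0.001, 0.043, 0.999, 0.0]
contact_force: [-0.9, 1.0, 2.4]
gripper_width: 0.315
grasp_force: 51.9
```

Request:
servo_tool --motion '[1, 0, 0, 0, 0, 1, 0, 0, 0, 0, 1, 0, 0, 0, 0, 1, 0, 0, 0, 0, 1, 0, 0, 0, 0]'

```text
time: 30.62
tool_pos: [0.5305, 0.0321, 0.2343]
tool_rot: [-0.0, 0.043, 0.999, 0.0]
contact_force: [0.1, -0.6, -0.3]
gripper_width: 1.001
grasp_force: 0.0
```

Request:
servo_tool --motion '[1, 0, 0, -0.2, 0, 1, 0, 0, -0.5, 0, 1, 0, 0, -0.9, 0, 1, 0.5, 0, -0.9, 0, 1, 0.9, 0, -0.9, 0]'

```text
time: 31.25
tool_pos: [0.422, 0.0413, 0.3432]
tool_rot: [0.0, 0.043, 0.999, -0.0]
contact_force: [-0.3, -0.2, 0.4]
gripper_width: 1.002
grasp_force: 0.0
```

```bash
python3 - <<'E'
from fit import *
s=manip.state(); print(s["time"],s["tool_pos"])
for n in("scene","side"):
    p,P,c=cloud(n); F=P.reshape(-1,3);F=F[np.isfinite(F[:,0])];X=rf(F)
    A=F[(F[:,0]>.4)&(F[:,0]<.75)&(abs(F[:,1]-.03)<.25)]
    print(n,'deck',rect(A[(abs(A[:,2]-.1)<.006)]))
    r=models.regions_of(n,"toolbox"); print("tb",tb(P,n) if r else None)
    for lo,hi in((.16,.180),(.117,.13)):
        print([np.round(np.percentile(q,97),1) if len(q:=X[(abs(X[:,1]-y)<10)&(F[:,2]>lo)&(F[:,2]<hi)&(X[:,0]>20)&(X[:,0]<140)][:,0])>3 else 0 for y in(-70,-40,0,40,80)])
    r=models.regions_of(n,"bottle")
    if r:
        Q=P[r[0]["mask"]];Q=Q[np.isfinite(Q[:,0])]
        for lo,hi in((.13,.19),(.24,.267),(.275,.295)):
            q=Q[(Q[:,2]>lo)&(Q[:,2]<hi)]; print("b",len(q),np.round(np.percentile(rf(q),[3,50,97],axis=0),0).tolist() if len(q) else 0,Q[:,2].max().round(3))
    save(cv2.resize(p[90:290,180:460],None,fx=2.8,fy=2.8,interpolation=cv2.INTER_CUBIC),n+"9.png")
E
```

```text
31.25 [0.42202199 0.0413415  0.3432152 ]
scene deck [579.0, 32.8, 243.6, 420.1, -5.0]
tb ([561.4, 43.7, 72.8, 188.5, -5.1], 35)
[np.float64(114.6), np.float64(114.3), np.float64(114.6), np.float64(114.0), np.float64(114.1)]
[np.float64(121.7), np.float64(122.0), np.float64(121.3), np.float64(121.8), np.float64(121.4)]
b 2671 [[20.0, -84.0], [75.0, 3.0], [115.0, 98.0]] 0.18
b 0 0 0.18
b 0 0 0.18
side deck [576.7, 30.1, 240.7, 425.4, -4.7]
tb ([639.0, 28.7, 100.0, 186.8, -3.1], 1320)
[np.float64(110.8), np.float64(109.5), np.float64(110.1), np.float64(109.9), np.float64(108.2)]
[0, 0, 0, 0, 0]
b 536 [[-80.0, -37.0], [-64.0, -30.0], [-26.0, 2.0]] 0.289
b 118 [[-66.0, -20.0], [-56.0, -14.0], [-41.0, -0.0]] 0.289
b 71 [[-62.0, -18.0], [-53.0, -12.0], [-41.0, -1.0]] 0.289
```

View pics/scene9.png

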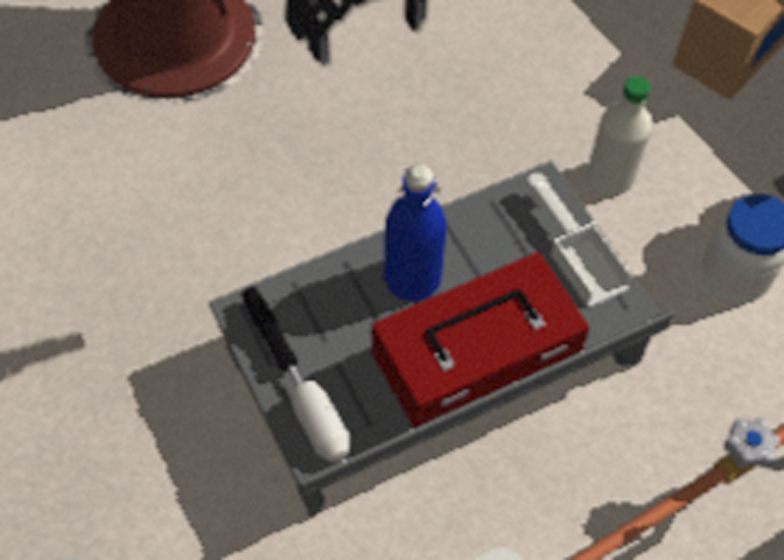

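View pics/side9.png

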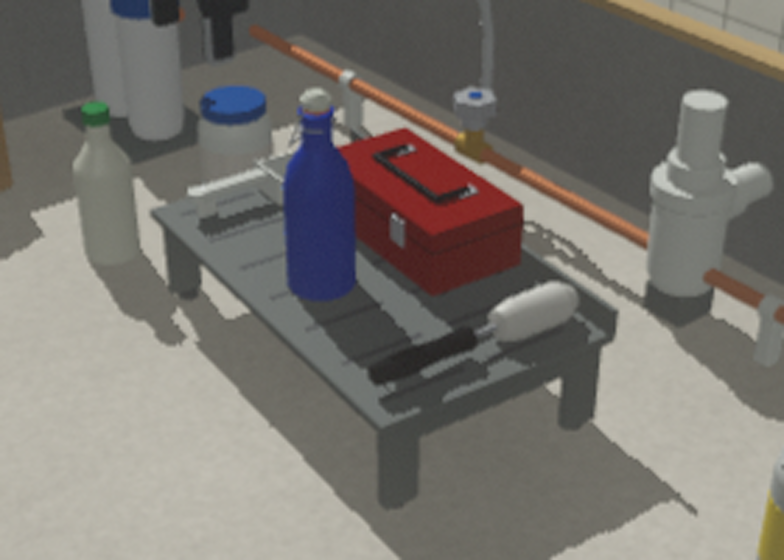

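Request:
servo_tool --motion '[1, -0.3, 0, -0.05, 0, 1, -0.65, 0, -0.05, 0, 1, -1, 0, -0.05, 0]'

```text
time: 32.02
tool_pos: [0.5446, 0.0308, 0.3479]
tool_rot: [-0.0, 0.043, 0.999, 0.0]
contact_force: [-0.1, 0.7, 0.2]
gripper_width: 0.996
grasp_force: 0.0
```

Request:
servo_tool --motion '[1, -0.35, 0, 0, 0, 1, -0.7, 0, 0, 0, 1, -1, 0, 0, 0]'

```text
time: 32.4
tool_pos: [0.6643, 0.0204, 0.3468]
tool_rot: [-0.001, 0.043, 0.999, 0.0]
contact_force: [0.1, -0.2, 0.6]
gripper_width: 0.998
grasp_force: 0.0
```

Request:
servo_tool --motion '[1, -0.35, 0, 0, 0, 1, -0.7, 0, 0.1, 0, 1, -0.75, 0, 0.35, 0, 1, -0.75, 0, 0.35, 0, 1, -0.75, 0, 0.35, 0]'

```text
time: 33.02
tool_pos: [0.752, 0.0131, 0.3068]
tool_rot: [-0.0, 0.043, 0.999, 0.0]
contact_force: [0.2, 0.3, -0.7]
gripper_width: 0.999
grasp_force: 0.0
```

```bash
python3 - <<'E'
from fit import *
s=manip.state(); print(s["time"],s["tool_pos"],rf(s["tool_pos"]))
p,P,c=cloud("wrist"); X=rf(P); Z=P[...,2]
for lo,hi,n in((.15,.18,"lid/rear"),(.126,.15,"rear face"),(.119,.129,"lip"),(.095,.105,"deck")):
    o=[]
    for y in(-75,-50,-25,0,25,50,75,95):
        q=X[(abs(X[...,1]-y)<8)&(Z>lo)&(Z<hi)&(X[...,0]>60)&(X[...,0]<140)][:,0]
        o.append(np.round(np.percentile(q,[2,50,98]),1).tolist()+[len(q)] if len(q)>3 else None)
    print(n,o)
save(p,"gap.png")
E
```

```text
33.025 [0.75196047 0.01308536 0.30677525] [174.89761724  -3.48816708]
lid/rear [[61.2, 87.6, 114.3, 995], [61.2, 88.8, 115.3, 1028], [61.1, 88.2, 114.7, 1099], [61.0, 88.0, 114.8, 1108], [61.4, 88.1, 114.5, 1091], [61.1, 86.7, 115.0, 1095], [61.2, 88.1, 115.4, 1015], [61.2, 87.7, 114.6, 929]]
rear face [None, None, None, None, None, None, None, None]
lip [[118.9, 120.2, 121.5, 43], [119.6, 120.9, 122.1, 41], [119.1, 120.3, 121.4, 45], [119.3, 120.4, 121.5, 45], [119.0, 120.2, 121.4, 45], [118.4, 120.5, 122.0, 58], [119.7, 120.9, 122.0, 35], [118.7, 120.2, 121.6, 42]]
deck [None, None, None, None, None, None, None, None]
```

View pics/gap.png

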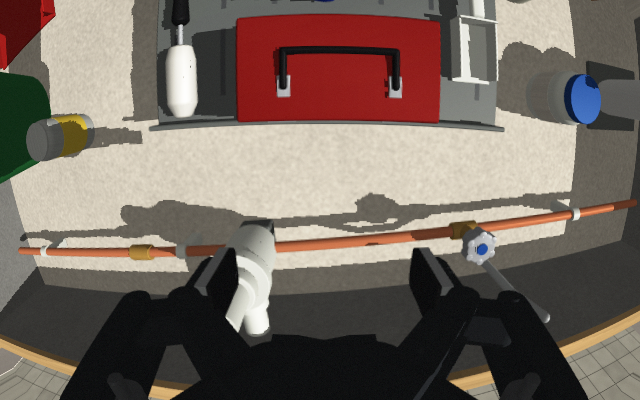

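Request:
servo_tool --motion '[1, 0, 0, -0.3, 0, 1, -0.3, 0, -0.3, 0, 1, -0.7, 0, -0.3, 0, 1, -0.7, 0, -0.3, 0]'

```text
time: 33.58
tool_pos: [0.8372, 0.0054, 0.3397]
tool_rot: [-0.001, 0.043, 0.999, -0.0]
contact_force: [-0.3, 0.5, -0.8]
gripper_width: 0.999
grasp_force: 0.0
```

```bash
python3 - <<'E'
from fit import *
s=manip.state(); print(s["time"],s["tool_pos"],rf(s["tool_pos"]))
L={}
for k in range(3):
  p,P,c=cloud("wrist"); X=rf(P); Z=P[...,2]
  for lo,hi,n in((.164,.18,"lid"),(.130,.160,"rear face"),(.1205,.128,"lip")):
    for y in(-70,-35,0,35,70):
        q=X[(abs(X[...,1]-y)<15)&(Z>lo)&(Z<hi)&(X[...,0]>60)&(X[...,0]<140)][:,0]
        if len(q)>3: L.setdefault((n,y),[]).append(np.r_[np.percentile(q,[1,50,99.5]),len(q)])
for k,v in L.items(): print(k,np.mean(v,0).round(1))
E
```

```text
33.575 [0.83718626 0.00541843 0.33969167] [260.46681635  -3.84736037]
('lid', -70) [  72.7   95.1  116.2 1102.3]
('lid', -35) [  75.6   96.4  116.3 1150.3]
('lid', 0) [  75.9   96.5  115.7 1129. ]
('lid', 35) [  74.8   96.2  116.1 1137.3]
('lid', 70) [  71.9   94.8  115.9 1137.7]
('rear face', -70) [115.1 115.9 117.2 126.3]
('rear face', -35) [115.2 115.9 118.  141.3]
('rear face', 0) [115.3 115.8 116.3 153.3]
('rear face', 35) [115.  115.7 116.7 143. ]
('rear face', 70) [115.  116.  117.8 137.7]
('lip', -70) [115.3 119.  122.5 153. ]
('lip', -35) [115.3 118.9 122.2 159. ]
('lip', 0) [115.7 119.1 122.5 169.3]
('lip', 35) [115.2 118.9 122.5 163.3]
('lip', 70) [115.1 118.9 122.4 157.3]
```

```bash
python3 -c "
from plant import job_done
print(job_done())"
```

```text
the job is handed in; nothing more can be done
None
```

I walked the toolbox back until its rear sat flush on the lip (measured gap about 0.1 mm across its width), with about 1 mm of apparent riser movement. The bottle stands upright in front of it, and I handed the job in at about 34 s; no verdict came back.

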